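# Swap the windowed carton out of the lower layer of a cross-stacked board of pastry cartons

### The job

On the slatted board, two cartons lie crosswise over a lower layer of two; the lower one with the clear window was stacked by mistake and is waiting to be collected. Set the two upper cartons aside on the plain wooden side board, move the windowed carton to the middle of the slate slab, lengthwise, put the plain carton that waits beside the slab squarely into the place it left, and lay the two upper cartons crosswise on top again, apart and in line with the edges of the slatted board as they were (either may go at either end). Leave the other lower carton, the sugar dredger and the cherry jar where they are, keep the cartons level and set them down rather than dropping them.

Things in the scene. Friction and masses are not known exactly. Their poses are not given: they have to be found in the camera images.
- window_carton: The carton to fetch: brown card, 150 x 50 x 45 mm (long, wide, high), 150 to 310 g, with a clear window in its lid that shows small glazed cakes. Starts on either side of the lower layer on the slatted board, partly covered by the upper two. Origin: centre of its underside; x along its length, y across, z up; the same either way round.
- stay_carton: Plain closed brown card carton with a pale strip of paper tape along its lid, 150 x 50 x 45 mm, 150 to 310 g: the other one of the lower layer, which stays where it is. Origin: centre of its underside; x along its length, y across, z up; the same either way round.
- top_carton_a: Plain taped carton, 150 x 50 x 45 mm, 150 to 310 g: one of the two of the upper layer, lying crosswise on the lower two near one end of them. Origin: centre of its underside; x along its length, y across, z up; the same either way round.
- top_carton_b: The other carton of the upper layer, the same in every way, near the other end. Origin: centre of its underside; x along its length, y across, z up; the same either way round.
- spare_carton: Plain taped carton of the same kind and size, 150 x 50 x 45 mm, 150 to 310 g, lying alone on the counter beside the slate slab (on its far side from the robot). Origin: centre of its underside; x along its length, y across, z up; the same either way round.
- stack_board: Fixed square brown slatted board under the stack, 156 x 156 x 18 mm, slats along x. Origin: centre of its underside, z up, top at z = 18 mm. Lower cartons lie along its x, centres at y = +-50 mm, undersides at z = 18 mm; upper ones along its y, centres at x = +-50 mm, undersides at z = 63 mm: outer sides and ends 3 mm inside the board's edges, a 50 mm gap in the middle of each layer.
- side_board: Fixed plain pale wooden board, 210 x 180 x 15 mm (x, y, z), empty: the side area. Origin at the centre of its underside, z up, top at z = 15 mm. It holds two cartons side by side, laid along its y axis at x = +52 and -52 mm.
- slab: Fixed dark grey slate slab, 90 x 190 x 12 mm (x, y, z), empty: the place for collection. Origin at the centre of its underside, its length along its y axis, top at z = 12 mm.
- sugar_dredger: Steel sugar dredger with a pierced domed cap, 66 mm across, 93 mm high, standing loose on the counter; not to be disturbed. Origin at the centre of its underside.
- cherry_jar: Amber glass jar with a brass lid and a paper label, 72 mm across, 105 mm high, standing loose on the counter; not to be disturbed. Origin at the centre of its underside.
Mind the look-alikes: they are no part of the job. Of the things that look like the slab, take the one that is nearest to the robot's base at the start.

How it is judged:
On the way, in this order (a step that is already met when the one before it is completed fails the run):
1. the two upper cartons lie released on the side board (x of top_carton_a in the frame of side_board between -0.085 and 0.085 m and y of top_carton_a in the frame of side_board between -0.07 and 0.07 m and z of top_carton_a in the frame of side_board between 0.007 and 0.07 m and contact force between each of top_carton_a, top_carton_b and the fingers below 0.3 N and linear speed of each of top_carton_a, top_carton_b below 0.03 m/s and x of top_carton_b in the frame of side_board between -0.085 and 0.085 m and y of top_carton_b in the frame of side_board between -0.07 and 0.07 m and z of top_carton_b in the frame of side_board between 0.007 and 0.07 m), for 0.2 s.
2. the windowed carton lies released in the middle of the slate slab, lengthwise (x of window_carton in the frame of slab between -0.015 and 0.015 m and y of window_carton in the frame of slab between -0.015 and 0.015 m and z of window_carton in the frame of slab between 0.004 and 0.02 m and angle between the x axis of window_carton and the y axis of slab, either way round below 0.2 rad and contact force between window_carton and the fingers below 0.3 N and linear speed of window_carton below 0.03 m/s), for 0.2 s.
3. the spare carton lies released in the gap in the lower layer, beside the one that stayed (((x of spare_carton in the frame of stack_board between -0.012 and 0.012 m and y of spare_carton in the frame of stack_board between 0.038 and 0.062 m and z of spare_carton in the frame of stack_board between 0.01 and 0.026 m and angle between the x axis of spare_carton and the x axis of stack_board, either way round below 0.15 rad) or (x of spare_carton in the frame of stack_board between -0.012 and 0.012 m and y of spare_carton in the frame of stack_board between -0.062 and -0.038 m and z of spare_carton in the frame of stack_board between 0.01 and 0.026 m and angle between the x axis of spare_carton and the x axis of stack_board, either way round below 0.15 rad)) and distance of stay_carton from where it was at the start of the episode below 0.015 m and contact force between spare_carton and the fingers below 0.3 N and linear speed of spare_carton below 0.03 m/s), for 0.2 s.
At the end, for the whole second after the job is handed in: Windowed carton within 15 mm of the slab's middle, along it to 0.2 rad; spare in the lower gap and the upper two crosswise on top, one at each end, each within 12 mm of its place in x and y and square to 0.15 rad; the one that stayed moved under 15 mm; all released and at rest (x of window_carton in the frame of slab between -0.015 and 0.015 m and y of window_carton in the frame of slab between -0.015 and 0.015 m and z of window_carton in the frame of slab between 0.004 and 0.02 m and angle between the x axis of window_carton and the y axis of slab, either way round below 0.2 rad and ((x of spare_carton in the frame of stack_board between -0.012 and 0.012 m and y of spare_carton in the frame of stack_board between 0.038 and 0.062 m and z of spare_carton in the frame of stack_board between 0.01 and 0.026 m and angle between the x axis of spare_carton and the x axis of stack_board, either way round below 0.15 rad) or (x of spare_carton in the frame of stack_board between -0.012 and 0.012 m and y of spare_carton in the frame of stack_board between -0.062 and -0.038 m and z of spare_carton in the frame of stack_board between 0.01 and 0.026 m and angle between the x axis of spare_carton and the x axis of stack_board, either way round below 0.15 rad)) and distance of stay_carton from where it was at the start of the episode below 0.015 m and ((x of top_carton_a in the frame of stack_board between 0.038 and 0.062 m and y of top_carton_a in the frame of stack_board between -0.012 and 0.012 m and z of top_carton_a in the frame of stack_board between 0.055 and 0.071 m and angle between the x axis of each of top_carton_a, top_carton_b and the y axis of stack_board, either way round below 0.15 rad and x of top_carton_b in the frame of stack_board between -0.062 and -0.038 m and y of top_carton_b in the frame of stack_board between -0.012 and 0.012 m and z of top_carton_b in the frame of stack_board between 0.055 and 0.071 m) or (x of top_carton_a in the frame of stack_board between -0.062 and -0.038 m and y of top_carton_a in the frame of stack_board between -0.012 and 0.012 m and z of top_carton_a in the frame of stack_board between 0.055 and 0.071 m and angle between the x axis of each of top_carton_a, top_carton_b and the y axis of stack_board, either way round below 0.15 rad and x of top_carton_b in the frame of stack_board between 0.038 and 0.062 m and y of top_carton_b in the frame of stack_board between -0.012 and 0.012 m and z of top_carton_b in the frame of stack_board between 0.055 and 0.071 m)) and linear speed of each of window_carton, stay_carton, top_carton_a, top_carton_b, spare_carton below 0.02 m/s and contact force between each of window_carton, stay_carton, top_carton_a, top_carton_b, spare_carton and the fingers below 0.3 N); the robot touches nothing.
It fails at once if the lower carton that stays is shifted more than 20 mm (distance of stay_carton from where it was at the start of the episode above 0.02 m).
It fails at once if a carton is tipped more than about 23 degrees (angle between any of window_carton, stay_carton, top_carton_a, top_carton_b, spare_carton's own z axis and vertical above 0.4 rad).
It fails at once if a carton is dropped: it falls or flies unheld faster than 0.6 m/s ((contact force between window_carton and the fingers below 0.1 N and linear speed of window_carton above 0.6 m/s) or (contact force between stay_carton and the fingers below 0.1 N and linear speed of stay_carton above 0.6 m/s) or (contact force between top_carton_a and the fingers below 0.1 N and linear speed of top_carton_a above 0.6 m/s) or (contact force between top_carton_b and the fingers below 0.1 N and linear speed of top_carton_b above 0.6 m/s) or (contact force between spare_carton and the fingers below 0.1 N and linear speed of spare_carton above 0.6 m/s)).
It fails at once if the sugar dredger or the cherry jar is moved more than 20 mm or tipped (distance of any of sugar_dredger, cherry_jar from where it was at the start of the episode above 0.02 m or angle between any of sugar_dredger, cherry_jar's own z axis and vertical above 0.3 rad).
It also fails if it takes over 122 s, if anything falls off the work surface, if the arm or the gripper's body presses on something with over 40 N, if the wrist force passes 120 N, or if a joint passes its speed limit or range.

### The arm

A 7-joint arm with a two-finger parallel gripper is mounted at the origin on the work surface. World frame = base frame: x ahead of the robot, y to its left, z up, the work surface at z = 0. Lengths are in m, angles in rad, forces in N, time in s.
With the tool pointing down it reaches from about 0.425 to 0.875 m from the base axis. Payload 8.4 kg.
Tool frame: the origin (TCP) lies midway between the tips of the shut fingers; the grasp point (between the pads) lies 19 mm behind it; z points along the fingers, y is the line along which they close (so a half turn about z gives the same grasp; the last joint's range is limited). The gripper opens to 85 mm and grips with 20 to 120 N. Pads are 22 mm wide; open, the fingers measure 114 mm over their backs; the gripper's body (76 mm by 85 mm) begins 54 mm behind the grasp point. The pads swing forward as they close: fully open they stand 13 mm farther back than shut.
Start: joints at [-1.381, 0.333, 0.04, 1.465, -0.013, 1.343, -0.059], TCP at [0.185, 0.623, 0.231] pointing down, gripper open.
Joint ranges: [-2.58, 2.58], [-0.38, 2.09], [-1.3, 1.39], [0.25, 2.4], [-1.5, 4.64], [0.08, 2.09], [-2.65, 2.65]. Speed limits (rad/s): [2.22, 2.22, 2.79, 2.79, 3.14, 3.14, 3.14].

### API

Orientations are given as a unit quaternion [w, x, y, z].
In Python, from workcell import get_obs, optics, finish_job gives the robot as it stands.
- The arm moves only by the tool jog_arm, never from a script. Its argument "increments" is text: rows parted by semicolons, each of 6 numbers parted by spaces: the shift along the tool's x, y, z scaled (see below), then the turn, a rotation vector about the tool's x, y, z scaled (see below). In form: x y z wx wy wz; .... A call has exactly 10 rows; each row is the pose to reach, as a shift and turn from the pose commanded when the call began, along the tool's axes at that moment; what a row does not reach only later rows make up. The controller multiplies each number of a shift by 0.1 m and each number of a turn by 1.5 rad. A row lasts 1/8 s, in which the tool goes at most 62.5 mm and 10.7 degrees, less where a joint would pass 70% of its speed; a pose out of reach is approached as far as the arm can. A call with a number of a shift or a turn outside -1 to 1 is refused whole. A call with a gripper value outside its range is refused whole. "hand" is the opening, from 0 (shut) to 1 (fully open), set as the call begins (left out, the last holds). The fingers move at their own pace and stop on an object; "force" is the grip in N (left out, the last holds). Time passes only in rows, so rows that repeat a pose let the fingers close, or fill a call up. It gives the time, the measured TCP pose, the force, the opening and the grip force at its end, in the units of the state.
- get_obs(): the state, without advancing time (a new reading comes with each control period).
- optics.camera(name): name is "side" or "top"; returns a dict with "color" (420x560x3 uint8, red, green, blue), "mtx" (3x3 intrinsics, pixels), "distortion" ([k1, k2, p1, p2, k3] as OpenCV has them; the pictures are not rectified), "eye" and "rotation" of the camera in the world. Camera axes: x right, y up, looking along -z (the intrinsics and any distortion apply to the point x, -y, -z); pixel columns grow to the right and rows downward; lengths in m; the calibration is good to about 2 mm. A picture is of the moment at which its call begins. There is no depth.
- finish_job(): hands the job in; it is judged then, once.
The state is a dict: "time": time; "joints": joint angles; "joint_vel": joint speeds; "tau": joint torques, N m; "position": TCP position; "eef_rot": TCP orientation; "ft_force": force on the tool from outside, world axes, zero at the start; "torque": the same for the moment, N m; "width": finger opening in m; "grasp_force": force on a finger pad.
Only numpy, scipy, OpenCV 4.12 (cv2) and the standard library are available. Lean on these libraries where they do the work, as an engineer would, in place of code of your own. Each camera call takes 0.05 s, during which the arm holds its last target. There are 200 camera calls.

## Working session

There is one attempt and no reset: what is moved stays moved. The work goes in short steps, Python scripts to look and compute and a tool call to move; the robot and the scene stay as the last step left them, time stands still between calls to the robot, and variables do not carry over. Pictures are saved under pics/ and viewed, at most 14 in all, crops included, and the job is handed in when it is done.

Besides the shell and the picture viewer there is one more tool, called after ">>>" by a JSON object that holds its "method" and its "body", one argument or row to a line. jog_arm: Moves the arm, as the interface text tells. Shifts and turns lie within -1 to 1; 1 stands for 0.1 m of shift or 1.5 rad of turn. Its arguments: {"type":"object","properties":{"increments":{"type":"string"},"hand":{"type":"number"},"force":{"type":"number"}},"required":["increments"]}

```bash
mkdir -p pics; ls
python3 - <<'E'
from workcell import get_obs, optics
import cv2,pickle
o=get_obs();print({k:o[k] for k in('time','position','eef_rot','width')})
for n in('top','side'):
    c=optics.camera(n);pickle.dump(c,open(f'pics/{n}0.pkl','wb'))
    cv2.imwrite(f'pics/{n}0.png',cv2.resize(c['color'][:,:,::-1],(800,600),interpolation=cv2.INTER_CUBIC))
    print(n,c['mtx'],c['distortion'],c['eye'],c['rotation'])
E
```

```text
pics
{'time': 0.0, 'position': array([0.18500702, 0.62262634, 0.23042418]), 'eef_rot': array([-6.27722626e-05,  1.43908209e-01,  9.89590703e-01, -8.14645234e-04]), 'width': 0.08554109866841485}
top [[481.53252115   0.         282.689818  ]
 [  0.         481.53252115 211.75603804]
 [  0.           0.           1.        ]] [0.03496323 0.         0.         0.         0.        ] [ 0.45448575 -0.10615909  1.30548729] [ 0.70919461  0.02930539 -0.02541905 -0.70394465]
side [[384.88349166   0.         279.03703235]
 [  0.         384.88349166 210.41515197]
 [  0.           0.           1.        ]] [-0.05722567  0.          0.          0.          0.        ] [ 0.00141063 -0.76879636  0.56205129] [ 0.81181427  0.46711249 -0.16824864 -0.30733678]
```

View pics/top0.png

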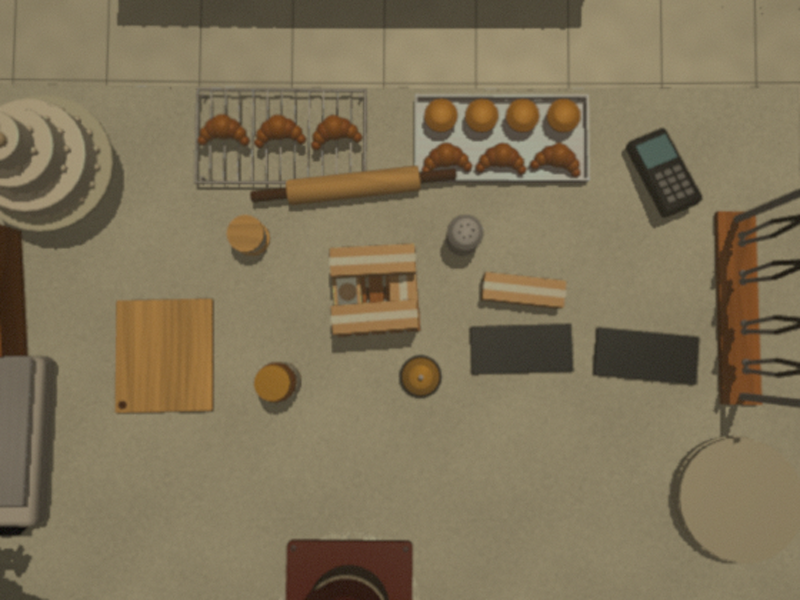

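View pics/side0.png

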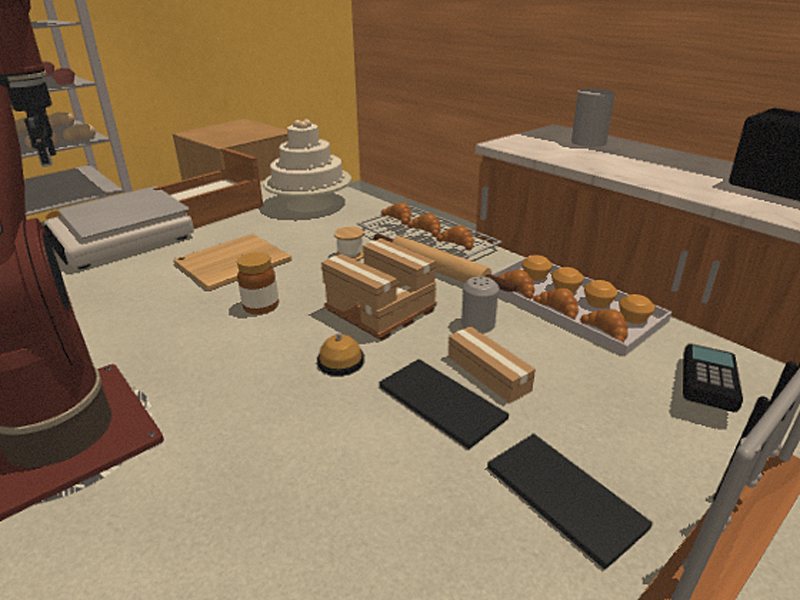

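Top view (800 px scale): the slab-like pieces are at (521,349) and (646,356). The left one is nearest the base (~(350,590)), so it is the slab. The side board is at (164,355) and the spare at (524,290). The stack is at (374,289), with the window in the left (+y) lower carton at (347,291). The jar is at (274,382) and the dredger at (464,233); the bell (420,377) is close to the stack. Next I'll enlarge these areas to confirm and measure.

Run:
```python
import cv2,pickle,numpy as np
t=pickle.load(open('pics/top0.pkl','rb'))['color'][:,:,::-1];s=pickle.load(open('pics/side0.pkl','rb'))['color'][:,:,::-1]
def crop(im,x,y,w,h,k,step=10):
    r=cv2.resize(im[y:y+h,x:x+w],None,fx=k,fy=k,interpolation=cv2.INTER_CUBIC)
    r=np.clip(r.astype(float)*1.5,0,255).astype(np.uint8)
    for u in range(x-x%step+step,x+w,step):
        cv2.line(r,(int((u-x+.5)*k),0),(int((u-x+.5)*k),6),(255,255,0),1)
        cv2.putText(r,str(u),(int((u-x+.5)*k)-10,16),0,.33,(255,255,0),1)
    for v in range(y-y%step+step,y+h,step):
        cv2.line(r,(0,int((v-y+.5)*k)),(6,int((v-y+.5)*k)),(255,255,0),1)
        cv2.putText(r,str(v),(8,int((v-y+.5)*k)+4),0,.33,(255,255,0),1)
    return r
cv2.imwrite('pics/m1.png',np.hstack([crop(t,220,162,80,85,5),crop(t,325,184,80,85,5)]))
cv2.imwrite('pics/m2.png',np.hstack([crop(s,222,160,86,90,4.5),crop(s,262,225,116,90,3.5)]))
```

```text
Traceback (most recent call last):
ValueError: all the input array dimensions except for the concatenation axis must match exactly, but along dimension 0, the array at index 0 has size 405 and the array at index 1 has size 315
```

View pics/m1.png

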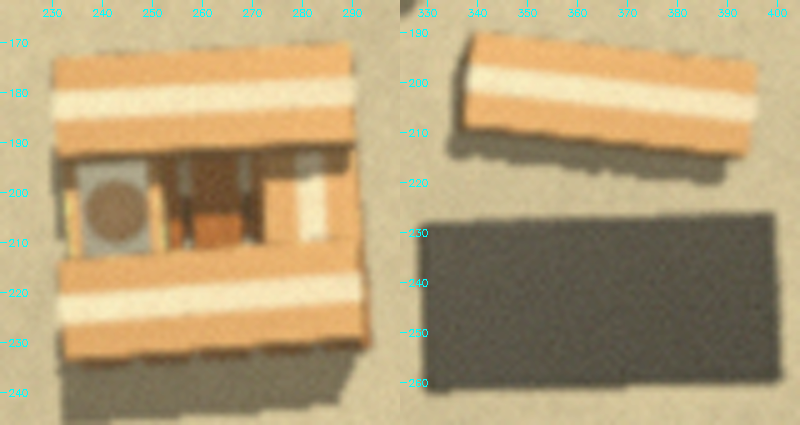

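```bash
python3 -c "
import cv2;a=cv2.imread('pics/m2.png');print(a.shape)"
```

```text
[ WARN:0@0.017] global loadsave.cpp:275 findDecoder imread_('pics/m2.png'): can't open/read file: check file path/integrity
Traceback (most recent call last):
AttributeError: 'NoneType' object has no attribute 'shape'
```

The crop shows the windowed carton on the left (+y) side of the lower layer (window at px ≈(243,203)) and the taped one on the right (px ≈(281,202)). I'll view the side crops the same way.

Run:
```python
import cv2,pickle,numpy as np
s=pickle.load(open('pics/side0.pkl','rb'))['color'][:,:,::-1]
def crop(im,x,y,w,h,k,step=10):
    r=cv2.resize(im[y:y+h,x:x+w],None,fx=k,fy=k,interpolation=cv2.INTER_CUBIC)
    r=np.clip(r.astype(float)*1.5,0,255).astype(np.uint8)
    for u in range(x-x%step+step,x+w,step):
        cv2.line(r,(int((u-x+.5)*k),0),(int((u-x+.5)*k),6),(255,255,0),1)
        cv2.putText(r,str(u),(int((u-x+.5)*k)-10,16),0,.33,(255,255,0),1)
    for v in range(y-y%step+step,y+h,step):
        cv2.line(r,(0,int((v-y+.5)*k)),(6,int((v-y+.5)*k)),(255,255,0),1)
        cv2.putText(r,str(v),(8,int((v-y+.5)*k)+4),0,.33,(255,255,0),1)
    return r
cv2.imwrite('pics/m2.png',np.hstack([crop(s,222,160,86,90,4),crop(s,262,225,112,90,4)]))
```

```text
(no output)
```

View pics/m2.png

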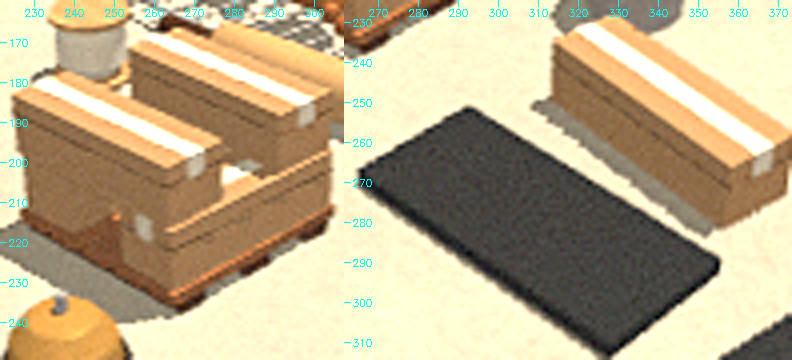

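```bash
cat > lib.py <<'E'
import numpy as np,cv2,pickle
from scipy.spatial.transform import Rotation as R
from scipy.optimize import least_squares
def rot(q): return R.from_quat(np.asarray(q)[[1,2,3,0]])
def project(c,P):
    Rw=rot(c['rotation']).as_matrix()@np.diag([1,-1,-1.]); Rc=Rw.T
    t=-Rc@np.asarray(c['eye'])
    return cv2.projectPoints(np.asarray(P,float).reshape(-1,3),cv2.Rodrigues(Rc)[0],t,np.asarray(c['mtx']),np.asarray(c['distortion']))[0][:,0]
def rect(p,lx,ly):  # corners: (-,+),(+,+),(+,-),(-,-)
    x,y,z,a=p; k=np.array([[-lx,ly],[lx,ly],[lx,-ly],[-lx,-ly]])/2
    M=np.array([[np.cos(a),-np.sin(a)],[np.sin(a),np.cos(a)]])
    return np.c_[k@M.T+[x,y],np.full(4,z)]
def fit(views,lx,ly,p0,zfix=None):  # views: [(cam,4x2 px, nan for unseen)]
    def f(p):
        q=p if zfix is None else [p[0],p[1],zfix,p[3]]
        return np.concatenate([np.nan_to_num((project(c,rect(q,lx,ly))-u)).ravel() for c,u in views])
    r=least_squares(f,p0,loss='soft_l1'); return r.x,r.fun.round(1)
E
python3 - <<'E'
from lib import *
t=pickle.load(open('pics/top0.pkl','rb'));s=pickle.load(open('pics/side0.pkl','rb'))
A=lambda L,k,x,y:np.array(L,float)/k+[x-.5,y-.5]
E8=lambda L:(np.array(L,float)+.5)*.7-.5
# order (-,+),(+,+),(+,-),(-,-)
D={'near':([(67,360),(58,262),(361,238),(364,346)],[(12,95),(58,72),(222,142),(175,180)],.05,.15,.1),
'far':([(57,158),(53,60),(352,43),(353,142)],[(130,45),(180,27),(332,90),(283,125)],.05,.15,.1)}
D2={'spare':([(63,127),(73,33),(357,65),(345,157)],[(209,40),(256,14),(448,132),(391,170)],.05,.15,.045),
'slab':([(28,391),(20,225),(373,213),(381,380)],[(15,172),(124,106),(376,262),(268,350)],.09,.19,.012)}
for n,(a,b,lx,ly,z) in D.items():
    print(n,*[np.round(v,4) for v in fit([(t,A(a,5,220,162)),(s,A(b,4,222,160))],lx,ly,[.55,0,z,0])])
for n,(a,b,lx,ly,z) in D2.items():
    print(n,*[np.round(v,4) for v in fit([(t,A(a,5,325,184)),(s,A(b,4,262,225))],lx,ly,[.5,-.3,z,0])])
print('board',*[np.round(v,4) for v in fit([(t,E8([(117,412),(116,300),(212,298),(213,411)])),(s,E8([(175,264),(240,237),(292,258),(218,287)]))],.21,.18,[.5,.4,.015,0])])
def pt(u,z):
    return least_squares(lambda p:(project(t,[[p[0],p[1],z]])-E8([u])).ravel(),[.5,0]).x.round(3)
for n,u,z in [('jar',(274,382),.105),('bell',(420,377),.05),('dredger',(464,232),.093),('pot',(246,233),.06)]: print(n,pt(u,z))
from workcell import get_obs
print(rot(get_obs()['eef_rot']).as_matrix().round(3))
E
```

```text
near [ 0.5218 -0.0475  0.1055  0.0817] [-0.3  0.6  0.2  0.2 -0.6  0.6  0.3 -1.1  0.1  0.5  2.8  0.2  0.8  0.3
 -1.9 -2.1]
far [ 0.6229 -0.0424  0.1068  0.0586] [-0.  -0.1 -0.1 -0.2 -0.3  0.1  0.6  0.1 -0.3  0.8  0.1  0.1  0.4  0.3
 -0.4 -2.3]
spare [ 0.5777 -0.318   0.0433 -0.0969] [-0.3  0.3 -0.5  0.3 -0.3 -0.2  0.4  0.3 -0.4  0.2  3.5 -0.1  1.3  0.3
 -0.6 -0.6]
slab [ 0.4697 -0.3182  0.0081  0.0366] [-0.6  0.2 -0.3 -0.2 -0.1  0.2 -0.   0.5 -0.5  0.2  0.4  0.2  1.2 -0.1
  0.2 -0.3]
board [0.4546 0.3513 0.0038 0.046 ] [-0.3  0.5  0.1  0.5 -0.1 -0.7  0.4 -1.6 -0.9 -0.7  8.8 -0.4  0.4  0.2
 -5.8  1.9]
jar [0.408 0.125]
bell [ 0.417 -0.129]
dredger [ 0.676 -0.205]
pot [0.677 0.191]
[[-0.959  0.285 -0.   ]
 [ 0.285  0.959 -0.001]
 [-0.    -0.001 -1.   ]]
```

Heights agree with the given sizes (0.106/0.107 vs 0.108, 0.043 vs 0.045, 0.008 vs 0.012). The side board's +,+ corner was misread in the side view, so I'll use the top view with z fixed. The pieces are well separated, so I'll start the transit.

>>> {"method": "jog_arm", "body": {
  "increments": "-.1 -.085 0 0 0 0; -.2 -.17 0 0 0 0; -.3 -.255 0 0 0 0; -.4 -.34 0 0 0 0; -.5 -.425 0 0 0 0; -.6 -.51 0 0 0 0; -.7 -.595 0 0 0 0; -.8 -.68 0 0 0 0; -.9 -.765 0 0 0 0; -1 -.85 0 0 0 0",
  "hand": 1,
  "force": 50
}}

```text
time: 1.35
position: [0.2572, 0.5124, 0.2313]
eef_rot: [0.0, 0.144, 0.99, -0.0]
ft_force: [-0.5, 0.7, -0.7]
width: 0.0854
grasp_force: 0.0
```

>>> {"method": "jog_arm", "body": {
  "increments": "-.1 -.085 0 0 0 0; -.2 -.17 0 0 0 0; -.3 -.255 0 0 0 0; -.4 -.34 0 0 0 0; -.5 -.425 0 0 0 0; -.6 -.51 0 0 0 0; -.7 -.595 0 0 0 0; -.8 -.68 0 0 0 0; -.9 -.765 0 0 0 0; -1 -.85 0 0 0 0"
}}

```text
time: 2.6
position: [0.3289, 0.4024, 0.2314]
eef_rot: [-0.0, 0.144, 0.99, 0.0]
ft_force: [-0.1, -0.3, -0.8]
width: 0.0851
grasp_force: 0.0
```

```bash
cat >> lib.py <<'E'
def togo(x,y,z,yaw):
    """remaining shift/0.1 and turn/1.5 in tool axes; yaw = world angle of tool y (mod pi)"""
    from workcell import get_obs
    o=get_obs();M=rot(o['eef_rot']).as_matrix();p=np.array(o['position'])
    d=M.T@(np.array([x,y,z])-p)/.1
    T=np.array([[-np.sin(yaw),np.cos(yaw),0],[np.cos(yaw),np.sin(yaw),0],[0,0,-1]]).T
    T=np.array([[np.sin(yaw),np.cos(yaw),0],[-np.cos(yaw),np.sin(yaw),0],[0,0,-1.]]) 
    T[:,0]=np.cross(T[:,1],T[:,2])
    w=R.from_matrix(M.T@T).as_rotvec(); 
    if np.linalg.norm(w)>np.pi/2: T[:,:2]*=-1; w=R.from_matrix(M.T@T).as_rotvec()
    print('t',round(o['time'],2),'pos',p.round(4),'yaw',round(float(np.arctan2(M[1,1],M[0,1])),3),'j',np.round(o['joints'],2),'w',round(o['width'],4),'gf',round(float(np.max(o['grasp_force'])),1))
    print('shift',d.round(3),'turn',(w/1.5).round(3))
E
python3 - <<'E'
from lib import *
t=pickle.load(open('pics/top0.pkl','rb'));s=pickle.load(open('pics/side0.pkl','rb'))
A=lambda L,k,x,y:np.array(L,float)/k+[x-.5,y-.5]
E8=lambda L:(np.array(L,float)+.5)*.7-.5
n=(A([(67,360),(58,262),(361,238),(364,346)],5,220,162),A([(12,95),(58,72),(222,142),(175,180)],4,222,160))
f=(A([(57,158),(53,60),(352,43),(353,142)],5,220,162),A([(130,45),(180,27),(332,90),(283,125)],4,222,160))
P=[]
for v in(n,f):
    p=fit([(t,v[0]),(s,v[1])],.05,.15,[.55,0,.108,0],.108)[0];P.append(p);print(p.round(4))
print('mid',((P[0]+P[1])/2).round(4),'dir',np.arctan2(*(P[1]-P[0])[[1,0]]))
print('spare',fit([(t,A([(63,127),(73,33),(357,65),(345,157)],5,325,184))],.05,.15,[.5,-.3,.045,0],.045)[0].round(4))
print('slab',fit([(t,A([(28,391),(20,225),(373,213),(381,380)],5,325,184))],.09,.19,[.5,-.3,.012,0],.012)[0].round(4))
print('board',fit([(t,E8([(117,412),(116,300),(212,298),(213,411)]))],.21,.18,[.5,.4,.015,0],.015)[0].round(4))
togo(.622,-.042,.2,.065)
E
```

```text
[ 0.5212 -0.0482  0.1102  0.081 ]
[ 0.6226 -0.0427  0.108   0.0585]
mid [ 0.5719 -0.0455  0.1091  0.0697] dir 0.05444413848612021
spare [ 0.578  -0.3182  0.0812 -0.1049]
slab [ 0.4702 -0.3183  0.012   0.0411]
board [0.4537 0.3474 0.015  0.0343]
t 2.6 pos [0.3289 0.4024 0.2314] yaw 1.282 j [-1.14  0.06  0.17  1.79 -0.01  1.29  0.32] w 0.0851 gf 0.0
shift [-4.076 -3.425  0.313] turn [ 0.    -0.     0.811]
```

>>> {"method": "jog_arm", "body": {
  "increments": "-.1 -.085 0 0 0 0; -.2 -.17 0 0 0 0; -.3 -.255 0 0 0 0; -.4 -.34 0 0 0 0; -.5 -.425 0 0 0 0; -.6 -.51 0 0 0 0; -.7 -.595 0 0 0 0; -.8 -.68 0 0 0 0; -.9 -.765 0 0 0 0; -1 -.85 0 0 0 0"
}}

```text
time: 3.85
position: [0.4006, 0.2924, 0.2313]
eef_rot: [0.0, 0.144, 0.99, -0.0]
ft_force: [-0.0, -0.2, 0.5]
width: 0.0855
grasp_force: 0.0
```

>>> {"method": "jog_arm", "body": {
  "increments": "-.1 -.085 0 0 0 0; -.2 -.17 0 0 0 0; -.3 -.255 0 0 0 0; -.4 -.34 0 0 0 0; -.5 -.425 0 0 0 0; -.6 -.51 0 0 0 0; -.7 -.595 0 0 0 0; -.8 -.68 0 0 0 0; -.9 -.765 0 0 0 0; -1 -.85 0 0 0 0"
}}

```text
time: 5.1
position: [0.4722, 0.1825, 0.2313]
eef_rot: [-0.0, 0.144, 0.99, -0.0]
ft_force: [0.2, 0.7, 0.1]
width: 0.0851
grasp_force: 0.0
```

>>> {"method": "jog_arm", "body": {
  "increments": "-.1 -.085 0 0 0 0; -.2 -.17 0 0 0 0; -.3 -.255 0 0 0 0; -.4 -.34 0 0 0 0; -.5 -.425 0 0 0 0; -.6 -.51 0 0 0 0; -.7 -.595 0 0 0 0; -.8 -.68 0 0 0 0; -.9 -.765 0 0 0 0; -1 -.85 0 0 0 0"
}}

```text
time: 6.35
position: [0.5438, 0.0725, 0.2313]
eef_rot: [0.0, 0.144, 0.99, -0.0]
ft_force: [-0.9, 0.5, 0.5]
width: 0.0855
grasp_force: 0.0
```

>>> {"method": "jog_arm", "body": {
  "increments": "-.1 -.09 0 0 0 .08; -.2 -.18 0 0 0 .16; -.3 -.27 0 0 0 .24; -.4 -.36 0 0 0 .33; -.5 -.45 0 0 0 .41; -.6 -.54 0 0 0 .49; -.75 -.65 0 0 0 .57; -.9 -.78 0 0 0 .65; -1 -.87 0 0 0 .73; -1 -.87 0 0 0 .811"
}}

```text
time: 7.6
position: [0.6149, -0.0404, 0.2312]
eef_rot: [0.0, 0.686, 0.728, -0.0]
ft_force: [-0.4, -0.7, -0.2]
width: 0.0853
grasp_force: 0.0
```

Run:
```python
from lib import *
togo(.6226,-.0427,.071,.0585)
```

```text
t 7.6 pos [ 0.6149 -0.0404  0.2312] yaw 0.06 j [-0.62  0.32  0.77  1.58 -0.23  1.33  0.24] w 0.0853 gf 0.0
shift [-0.025  0.076  1.602] turn [-0.     0.001  0.001]
```

>>> {"method": "jog_arm", "body": {
  "increments": "0 .02 .1 0 0 0; -.01 .04 .2 0 0 0; -.02 .076 .3 0 0 0; -.025 .076 .4 0 0 0; -.025 .076 .5 0 0 0; -.025 .076 .6 0 0 0; -.025 .076 .7 0 0 0; -.025 .076 .8 0 0 0; -.025 .076 .9 0 0 0; -.025 .076 1 0 0 0"
}}

```text
time: 8.85
position: [0.6222, -0.0406, 0.1307]
eef_rot: [0.0, 0.684, 0.73, -0.0]
ft_force: [-0.1, -0.4, 0.2]
width: 0.0851
grasp_force: 0.0
```

>>> {"method": "jog_arm", "body": {
  "increments": "0 0 .1 0 0 0; 0 0 .2 0 0 0; 0 0 .3 0 0 0; 0 0 .4 0 0 0; 0 0 .48 0 0 0; 0 0 .54 0 0 0; 0 0 .58 0 0 0; 0 0 .6 0 0 0; 0 0 .6 0 0 0; 0 0 .6 0 0 0"
}}

```text
time: 10.1
position: [0.6224, -0.0407, 0.0716]
eef_rot: [0.0, 0.684, 0.73, 0.0]
ft_force: [0.2, 0.5, 0.3]
width: 0.0853
grasp_force: 0.0
```

>>> {"method": "jog_arm", "body": {
  "increments": "0 0 0 0 0 0; 0 0 0 0 0 0; 0 0 0 0 0 0; 0 0 0 0 0 0; 0 0 0 0 0 0; 0 0 -.02 0 0 0; 0 0 -.06 0 0 0; 0 0 -.1 0 0 0; 0 0 -.15 0 0 0; 0 0 -.2 0 0 0",
  "hand": 0,
  "force": 50
}}

```text
time: 11.35
position: [0.6222, -0.0406, 0.0917]
eef_rot: [0.0, 0.684, 0.73, 0.0]
ft_force: [0.4, -0.8, -1.3]
width: 0.0494
grasp_force: 52.1
```

Run:
```python
from lib import *
a=.0343; b=np.array([.4537,.3474])+.052*np.array([np.cos(a),np.sin(a)])
print(b); togo(*b,.026,a)
```

```text
[0.50566941 0.34918325]
t 11.35 pos [ 0.6222 -0.0406  0.0917] yaw 0.065 j [-0.56  0.46  0.71  1.72 -0.33  1.08  0.33] w 0.0494 gf 52.1
shift [ 3.966 -0.908  0.657] turn [0.    0.    0.021]
```

>>> {"method": "jog_arm", "body": {
  "increments": ".03 0 -.1 0 0 0; .08 -.02 -.2 0 0 0; .15 -.05 -.3 0 0 0; .25 -.07 -.4 0 0 0; .37 -.1 -.4 0 0 0; .5 -.12 -.4 0 0 0; .62 -.15 -.4 0 0 0; .75 -.18 -.4 0 0 0; .88 -.2 -.4 0 0 0; 1 -.23 -.4 0 0 0"
}}

```text
time: 12.6
position: [0.5925, 0.0586, 0.1313]
eef_rot: [0.0, 0.684, 0.73, -0.0]
ft_force: [-0.5, -0.4, -2.5]
width: 0.0494
grasp_force: 52.1
```

>>> {"method": "jog_arm", "body": {
  "increments": ".1 -.02 0 0 0 0; .2 -.05 0 0 0 0; .3 -.07 0 0 0 0; .4 -.09 0 0 0 0; .5 -.11 0 0 0 0; .6 -.14 0 0 0 0; .7 -.16 0 0 0 0; .8 -.18 0 0 0 0; .9 -.21 0 0 0 0; 1 -.23 0 0 0 0"
}}

```text
time: 13.85
position: [0.563, 0.1566, 0.1313]
eef_rot: [-0.0, 0.684, 0.73, -0.0]
ft_force: [0.4, 0.1, -1.3]
width: 0.0496
grasp_force: 52.1
```

>>> {"method": "jog_arm", "body": {
  "increments": ".1 -.02 0 0 0 0; .2 -.05 0 0 0 0; .3 -.07 0 0 0 0; .4 -.09 0 0 0 0; .5 -.11 0 0 0 0; .6 -.14 0 0 0 0; .7 -.16 0 0 0 0; .8 -.18 0 0 0 .02; .9 -.21 0 0 0 .02; 1 -.23 0 0 0 .02"
}}

```text
time: 15.1
position: [0.5334, 0.2549, 0.1313]
eef_rot: [-0.0, 0.694, 0.72, -0.0]
ft_force: [-0.2, -0.0, -2.3]
width: 0.0493
grasp_force: 52.1
```

Run:
```python
from lib import *
togo(.5057,.3492,.0265,.0343)
```

```text
t 15.1 pos [0.5334 0.2549 0.1313] yaw 0.036 j [-1.05  0.33  0.65  1.76 -0.22  1.12 -0.3 ] w 0.0493 gf 52.1
shift [ 0.953 -0.243  1.048] turn [-0.     0.     0.001]
```

>>> {"method": "jog_arm", "body": {
  "increments": ".16 -.04 .05 0 0 0; .32 -.08 .1 0 0 0; .48 -.12 .15 0 0 0; .64 -.16 .2 0 0 0; .8 -.2 .3 0 0 0; .93 -.235 .45 0 0 0; .953 -.243 .6 0 0 0; .953 -.243 .75 0 0 0; .953 -.243 .9 0 0 0; .953 -.243 1 0 0 0"
}}

```text
time: 16.35
position: [0.5061, 0.3477, 0.0301]
eef_rot: [0.0, 0.695, 0.719, -0.0]
ft_force: [-0.7, -1.0, -0.5]
width: 0.0498
grasp_force: 52.1
```

>>> {"method": "jog_arm", "body": {
  "increments": "0 0 .01 0 0 0; 0 0 .02 0 0 0; 0 0 .03 0 0 0; 0 0 .04 0 0 0; 0 0 .05 0 0 0; 0 0 .055 0 0 0; 0 0 .055 0 0 0; 0 0 .055 0 0 0; 0 0 .055 0 0 0; 0 0 .055 0 0 0"
}}

```text
time: 17.6
position: [0.5061, 0.3486, 0.0258]
eef_rot: [0.0, 0.694, 0.72, -0.0]
ft_force: [-0.9, 0.9, -1.9]
width: 0.0493
grasp_force: 52.1
```

Run:
```python
from lib import *
togo(.5057,.3492,.0265,.0343)
from workcell import get_obs;print(get_obs()['ft_force'])
```

```text
t 17.6 pos [0.5061 0.3486 0.0258] yaw 0.035 j [-1.12  0.5   0.56  1.78 -0.32  0.95 -0.39] w 0.0493 gf 52.1
shift [ 0.006 -0.003 -0.007] turn [0.    0.    0.001]
[-0.88232324  0.94276656 -1.92101966]
```

>>> {"method": "jog_arm", "body": {
  "increments": "0 0 0 0 0 0; 0 0 0 0 0 0; 0 0 0 0 0 0; 0 0 -.1 0 0 0; -.05 0 -.25 0 0 0; -.15 0 -.45 0 0 0; -.3 0 -.65 0 0 0; -.5 0 -.85 0 0 0; -.75 0 -1 0 0 0; -1 0 -1 0 0 0",
  "hand": 1
}}

```text
time: 18.85
position: [0.5106, 0.2474, 0.128]
eef_rot: [0.0, 0.695, 0.719, 0.002]
ft_force: [0.6, -0.8, 0.5]
width: 0.0853
grasp_force: 0.0
```

>>> {"method": "jog_arm", "body": {
  "increments": "-.1 0 0 0 0 0; -.2 .01 0 0 0 0; -.3 .01 0 0 0 0; -.4 .02 0 0 0 0; -.5 .02 0 0 0 0; -.6 .02 0 0 0 0; -.7 .03 0 0 0 0; -.8 .03 0 0 0 0; -.9 .04 0 0 0 0; -1 .04 -.15 0 0 0"
}}

```text
time: 20.1
position: [0.5165, 0.1479, 0.1405]
eef_rot: [-0.0, 0.695, 0.719, -0.001]
ft_force: [0.3, 1.0, 1.0]
width: 0.0851
grasp_force: 0.0
```

>>> {"method": "jog_arm", "body": {
  "increments": "-.1 0 0 0 0 -.01; -.2 .01 0 0 0 -.01; -.3 .01 0 0 0 -.02; -.4 .02 0 0 0 -.02; -.5 .02 0 0 0 -.03; -.6 .02 0 0 0 -.03; -.7 .03 0 0 0 -.03; -.8 .03 0 0 0 -.03; -.9 .04 0 0 0 -.03; -1 .04 -.15 0 0 -.03"
}}

```text
time: 21.35
position: [0.524, 0.0483, 0.1556]
eef_rot: [-0.0, 0.678, 0.735, -0.001]
ft_force: [-0.0, 0.7, 0.3]
width: 0.0855
grasp_force: 0.0
```

Run:
```python
from lib import *
togo(.5215,-.0475,.0716,.08)
```

```text
t 21.35 pos [0.524  0.0483 0.1556] yaw 0.08 j [-0.88  0.16  0.77  1.89 -0.12  1.14  0.02] w 0.0855 gf 0.0
shift [-0.952 -0.101  0.841] turn [-0.001  0.001  0.   ]
```

>>> {"method": "jog_arm", "body": {
  "increments": "-.16 -.02 0 0 0 0; -.32 -.04 0 0 0 0; -.48 -.06 0 0 0 0; -.64 -.08 0 0 0 0; -.8 -.1 0 0 0 0; -.952 -.101 .05 0 0 0; -.952 -.101 .3 0 0 0; -.952 -.101 .55 0 0 0; -.952 -.101 .75 0 0 0; -.952 -.101 .84 0 0 0"
}}

```text
time: 22.6
position: [0.5216, -0.0472, 0.0708]
eef_rot: [-0.0, 0.678, 0.735, -0.001]
ft_force: [0.3, -0.4, 0.3]
width: 0.0854
grasp_force: 0.0
```

>>> {"method": "jog_arm", "body": {
  "increments": "0 0 0 0 0 0; 0 0 0 0 0 0; 0 0 0 0 0 0; 0 0 0 0 0 0; 0 0 0 0 0 0; 0 0 -.05 0 0 0; 0 0 -.15 0 0 0; 0 0 -.3 0 0 0; .05 0 -.5 0 0 0; .12 0 -.7 0 0 0",
  "hand": 0
}}

```text
time: 23.85
position: [0.5213, -0.0349, 0.1433]
eef_rot: [0.0, 0.678, 0.735, 0.0]
ft_force: [-0.0, 0.6, -3.1]
width: 0.0496
grasp_force: 52.4
```

Run:
```python
from lib import *
togo(.4017,.3456,.025,.0343)
```

```text
t 23.85 pos [ 0.5213 -0.0349  0.1433] yaw 0.08 j [-0.77  0.17  0.83  1.92 -0.14  1.11  0.2 ] w 0.0496 gf 52.4
shift [ 3.888 -0.89   1.182] turn [0.   0.   0.03]
```

>>> {"method": "jog_arm", "body": {
  "increments": ".1 0 -.05 0 0 0; .2 0 -.1 0 0 0; .3 0 -.15 0 0 0; .4 0 -.15 0 0 0; .5 0 -.15 0 0 0; .6 0 -.15 0 0 0; .7 0 -.15 0 0 0; .8 0 -.15 0 0 0; .9 0 -.15 0 0 0; 1 0 -.15 0 0 0"
}}

```text
time: 25.1
position: [0.5132, 0.0656, 0.1568]
eef_rot: [0.0, 0.678, 0.735, 0.0]
ft_force: [-0.6, -0.1, -2.9]
width: 0.0491
grasp_force: 52.5
```

>>> {"method": "jog_arm", "body": {
  "increments": ".1 0 0 0 0 0; .2 0 0 0 0 0; .3 0 0 0 0 0; .4 0 0 0 0 0; .5 0 0 0 0 0; .6 -.03 0 0 0 0; .7 -.06 0 0 0 0; .8 -.1 0 0 0 0; .9 -.15 0 0 0 0; 1 -.2 0 0 0 0"
}}

```text
time: 26.35
position: [0.4848, 0.1637, 0.1568]
eef_rot: [-0.0, 0.678, 0.735, -0.0]
ft_force: [-0.4, -0.0, -2.8]
width: 0.0495
grasp_force: 52.5
```

>>> {"method": "jog_arm", "body": {
  "increments": ".1 0 0 0 0 0; .2 -.05 0 0 0 0; .3 -.1 0 0 0 0; .4 -.15 0 0 0 .01; .5 -.2 0 0 0 .01; .6 -.25 0 0 0 .02; .7 -.3 0 0 0 .02; .8 -.35 0 0 0 .03; .9 -.38 .1 0 0 .03; 1 -.4 .3 0 0 .03"
}}

```text
time: 27.6
position: [0.4374, 0.2606, 0.1265]
eef_rot: [-0.0, 0.694, 0.72, 0.001]
ft_force: [-1.0, -0.3, -2.4]
width: 0.0495
grasp_force: 52.4
```

Run:
```python
from lib import *
togo(.4017,.3456,.0245,.0343)
```

```text
t 27.6 pos [0.4374 0.2606 0.1265] yaw 0.036 j [-1.18  0.14  0.61  1.96 -0.09  1.07 -0.5 ] w 0.0495 gf 52.4
shift [ 0.862 -0.327  1.021] turn [ 0.001 -0.001  0.001]
```

>>> {"method": "jog_arm", "body": {
  "increments": ".16 -.06 .05 0 0 0; .32 -.12 .1 0 0 0; .48 -.18 .15 0 0 0; .64 -.24 .2 0 0 0; .8 -.3 .35 0 0 0; .862 -.327 .55 0 0 0; .862 -.327 .75 0 0 0; .862 -.327 .9 0 0 0; .862 -.327 1 0 0 0; .862 -.327 1 0 0 0"
}}

```text
time: 28.85
position: [0.4016, 0.3443, 0.0263]
eef_rot: [0.0, 0.695, 0.719, -0.0]
ft_force: [0.6, -0.2, -2.8]
width: 0.0497
grasp_force: 52.4
```

>>> {"method": "jog_arm", "body": {
  "increments": "0 0 .02 0 0 0; 0 0 .02 0 0 0; 0 0 .02 0 0 0; 0 0 .02 0 0 0; 0 0 -.1 0 0 0; 0 0 -.25 0 0 0; -.1 0 -.45 0 0 0; -.2 .05 -.7 0 0 0; -.35 .1 -.9 0 0 0; -.5 .15 -1 0 0 0",
  "hand": 1
}}

```text
time: 30.1
position: [0.4192, 0.2949, 0.1288]
eef_rot: [-0.0, 0.694, 0.72, 0.001]
ft_force: [-0.2, 0.3, 1.1]
width: 0.0852
grasp_force: 0.0
```

Run:
```python
from lib import *
from workcell import optics
def crop(im,x,y,w,h,k,step=10):
    r=cv2.resize(im[y:y+h,x:x+w,::-1],None,fx=k,fy=k,interpolation=cv2.INTER_CUBIC)
    r=np.clip(r.astype(float)*1.5,0,255).astype(np.uint8)
    for u in range(x-x%step+step,x+w,step):
        cv2.line(r,(int((u-x+.5)*k),0),(int((u-x+.5)*k),6),(255,255,0),1); cv2.putText(r,str(u),(int((u-x+.5)*k)-10,16),0,.33,(255,255,0),1)
    for v in range(y-y%step+step,y+h,step):
        cv2.line(r,(0,int((v-y+.5)*k)),(6,int((v-y+.5)*k)),(255,255,0),1); cv2.putText(r,str(v),(8,int((v-y+.5)*k)+4),0,.33,(255,255,0),1)
    return r
t=optics.camera('top');s=optics.camera('side')
pickle.dump(t,open('pics/top1.pkl','wb'));pickle.dump(s,open('pics/side1.pkl','wb'))
cv2.imwrite('pics/m3.png',np.hstack([crop(t['color'],218,160,80,85,5),crop(s['color'],222,160,86,85,4.65)[:425] if 0 else cv2.resize(crop(s['color'],226,165,80,85,5),(400,425))]))
togo(.575,.0045,.2,.065+1.571)
```

```text
t 30.2 pos [0.4197 0.2938 0.1283] yaw 0.033 j [-1.23  0.14  0.58  1.95 -0.09  1.07 -0.58] w 0.0854 gf 0.0
shift [-2.941  1.458 -0.72 ] turn [-0.    -0.002  1.026]
```

View pics/m3.png

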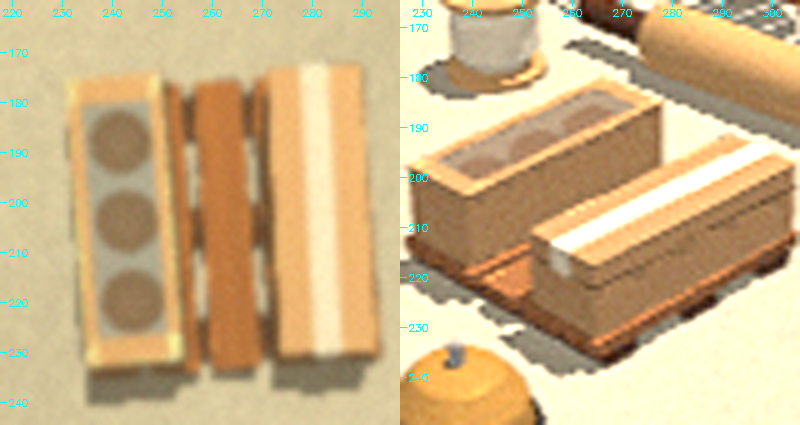

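The windowed carton spans px ≈(231–254, 175–235) in the top view with three cakes in its window; the stayed, taped carton is right of it at px ≈(271–294, 172–231), with a clear gap between. Both upper cartons are off.

Run:
```python
from lib import *
t=pickle.load(open('pics/top1.pkl','rb'));s=pickle.load(open('pics/side1.pkl','rb'))
A=lambda L,k,x,y:np.array(L,float)/k+[x-.5,y-.5]
for n,a,b in [('win',[(90,367),(67,80),(158,75),(183,358)],[(8,168),(200,80),(262,100),(67,193)]),('stay',[(280,357),(267,68),(360,63),(378,352)],[(132,232),(335,137),(395,155),(200,270)])]:
    v=[(t,A(a,5,218,160)),(s,A(b,5,226,165))]
    print(n,*fit(v,.15,.05,[.57,0,.063,0]),fit(v[:1],.15,.05,[.57,0,.063,0],.063)[0])
p=[.572,-.0455];a=.065;print(np.array(p)+[-.05*np.sin(a),.05*np.cos(a)],np.array(p)-[-.05*np.sin(a),.05*np.cos(a)])
```

```text
win [0.571263   0.00641941 0.06196133 0.09839858] [-0.6  0.4 -0.8  0.5  0.2 -0.3  0.1  0.5  0.1 -0.3  0.6 -0.7  0.4  0.3
  0.5  0.7] [0.57193031 0.00564747 0.18653296 0.09622646]
stay [ 0.57816208 -0.09635789  0.06096565  0.06675492] [ 0.3 -0.2 -0.4  0.2  0.1  0.1  0.  -0.3 -0.1  0.1 -0.5 -0.6  0.9  1.7
 -0.4 -0.5] [ 0.57781978 -0.09629777  0.063       0.06094848]
[0.56875229 0.00439441] [ 0.57524771 -0.09539441]
```

>>> {"method": "jog_arm", "body": {
  "increments": "-.1 .05 -.1 0 0 .09; -.2 .1 -.2 0 0 .18; -.3 .15 -.3 0 0 .27; -.4 .2 -.3 0 0 .36; -.5 .25 -.3 0 0 .45; -.6 .3 -.3 0 0 .54; -.7 .35 -.3 0 0 .63; -.8 .4 -.3 0 0 .72; -.9 .45 -.3 0 0 .81; -1 .5 -.3 0 0 .9"
}}

```text
time: 31.45
position: [0.4716, 0.197, 0.1561]
eef_rot: [0.0, 0.992, 0.126, -0.0]
ft_force: [-0.1, -0.1, -0.6]
width: 0.0855
grasp_force: 0.0
```

Run:
```python
from lib import *
togo(.5715,.006,.027,.09+1.571)
```

```text
t 31.45 pos [0.4716 0.197  0.1561] yaw -1.318 j [-1.2   0.12  0.78  1.93 -0.09  1.13 -1.71] w 0.0855 gf 0.0
shift [0.492 2.098 1.292] turn [0.    0.001 0.108]
```

>>> {"method": "jog_arm", "body": {
  "increments": ".02 .1 0 0 0 .02; .04 .2 0 0 0 .04; .07 .3 0 0 0 .06; .1 .4 0 0 0 .08; .13 .5 0 0 0 .108; .16 .6 0 0 0 .108; .19 .7 0 0 0 .108; .22 .8 .1 0 0 .108; .24 .9 .2 0 0 .108; .25 1 .3 0 0 .108"
}}

```text
time: 32.7
position: [0.5214, 0.1057, 0.1257]
eef_rot: [0.0, 0.999, 0.047, -0.0]
ft_force: [0.5, 0.9, 1.1]
width: 0.0853
grasp_force: 0.0
```

Run:
```python
from lib import *
togo(.5715,.006,.0265,.09+1.571)
```

```text
t 32.7 pos [0.5214 0.1057 0.1257] yaw -1.477 j [-1.03  0.23  0.85  1.91 -0.2   1.08 -1.58] w 0.0853 gf 0.0
shift [0.405 1.04  0.993] turn [0.    0.    0.003]
```

>>> {"method": "jog_arm", "body": {
  "increments": ".06 .15 0 0 0 0; .12 .3 0 0 0 0; .18 .45 0 0 0 0; .24 .6 0 0 0 0; .32 .8 0 0 0 0; .4 1 .05 0 0 0; .405 1 .2 0 0 0; .405 1 .35 0 0 0; .405 1 .5 0 0 0; .405 1 .6 0 0 0"
}}

```text
time: 33.95
position: [0.5705, 0.0114, 0.0654]
eef_rot: [0.0, 0.999, 0.048, -0.001]
ft_force: [-0.6, -0.8, 0.1]
width: 0.0851
grasp_force: 0.0
```

>>> {"method": "jog_arm", "body": {
  "increments": "0 .02 .03 0 0 0; 0 .04 .06 0 0 0; 0 .04 .12 0 0 0; 0 .04 .18 0 0 0; 0 .04 .24 0 0 0; 0 .04 .3 0 0 0; 0 .04 .35 0 0 0; 0 .04 .39 0 0 0; 0 .04 .39 0 0 0; 0 .04 .39 0 0 0"
}}

```text
time: 35.2
position: [0.5717, 0.0067, 0.028]
eef_rot: [0.0, 0.999, 0.047, 0.0]
ft_force: [-1.0, -0.4, 0.0]
width: 0.0855
grasp_force: 0.0
```

>>> {"method": "jog_arm", "body": {
  "increments": "0 0 0 0 0 0; 0 0 0 0 0 0; 0 0 0 0 0 0; 0 0 0 0 0 0; 0 0 0 0 0 0; 0 0 -.05 0 0 0; 0 0 -.15 0 0 0; 0 0 -.3 0 0 0; 0 0 -.5 0 0 0; 0 0 -.7 0 0 0",
  "hand": 0
}}

```text
time: 36.45
position: [0.5718, 0.0067, 0.0996]
eef_rot: [-0.0, 0.999, 0.047, 0.0]
ft_force: [-0.1, 0.1, -3.4]
width: 0.0499
grasp_force: 52.2
```

Run:
```python
from lib import *
togo(.4702,-.3183,.022,.041)
```

```text
t 36.45 pos [0.5718 0.0067 0.0996] yaw -1.477 j [-0.79  0.37  0.85  1.85 -0.32  1.06 -1.29] w 0.0499 gf 52.2
shift [-1.317  3.14   0.775] turn [ 0.    -0.    -1.012]
```

>>> {"method": "jog_arm", "body": {
  "increments": "-.02 .05 -.1 0 0 0; -.05 .12 -.2 0 0 -.03; -.1 .22 -.3 0 0 -.08; -.15 .33 -.3 0 0 -.14; -.2 .44 -.3 0 0 -.2; -.25 .55 -.3 0 0 -.26; -.3 .66 -.3 0 0 -.32; -.35 .78 -.3 0 0 -.38; -.4 .9 -.3 0 0 -.44; -.45 1 -.3 0 0 -.5"
}}

```text
time: 37.7
position: [0.5357, -0.098, 0.1281]
eef_rot: [0.0, 0.912, 0.411, -0.0]
ft_force: [-0.3, -0.4, -2.3]
width: 0.0493
grasp_force: 52.3
```

Run:
```python
from lib import *
togo(.4702,-.3183,.0235,.041)
```

```text
t 37.7 pos [ 0.5357 -0.098   0.1281] yaw -0.724 j [-0.58  0.25  0.78  1.88 -0.2   1.09 -0.45] w 0.0493 gf 52.3
shift [-2.084  0.969  1.046] turn [-0.    0.   -0.51]
```

>>> {"method": "jog_arm", "body": {
  "increments": "-.1 .05 0 0 0 -.05; -.2 .1 0 0 0 -.1; -.3 .15 0 0 0 -.15; -.4 .2 0 0 0 -.2; -.5 .25 0 0 0 -.25; -.6 .3 0 0 0 -.3; -.7 .35 0 0 0 -.35; -.8 .4 0 0 0 -.4; -.9 .44 0 0 0 -.46; -1 .48 0 0 0 -.51"
}}

```text
time: 38.95
position: [0.505, -0.2044, 0.128]
eef_rot: [-0.0, 0.693, 0.721, -0.0]
ft_force: [-0.2, -0.5, -3.3]
width: 0.0497
grasp_force: 52.4
```

Run:
```python
from lib import *
togo(.4702,-.3183,.0235,.041)
```

```text
t 38.95 pos [ 0.505  -0.2044  0.128 ] yaw 0.041 j [-0.32  0.24  0.72  1.88 -0.17  1.09  0.5 ] w 0.0497 gf 52.4
shift [-1.124 -0.394  1.045] turn [-0.  0. -0.]
```

>>> {"method": "jog_arm", "body": {
  "increments": "-.13 -.05 0 0 0 0; -.26 -.1 0 0 0 0; -.4 -.15 0 0 0 0; -.54 -.2 0 0 0 0; -.68 -.25 0 0 0 0; -.82 -.3 .05 0 0 0; -.95 -.35 .15 0 0 0; -1 -.394 .25 0 0 0; -1 -.394 .35 0 0 0; -1 -.394 .45 0 0 0"
}}

```text
time: 40.2
position: [0.4703, -0.3045, 0.082]
eef_rot: [-0.0, 0.693, 0.721, 0.0]
ft_force: [0.4, -1.2, -2.5]
width: 0.0495
grasp_force: 52.3
```

>>> {"method": "jog_arm", "body": {
  "increments": "-.06 0 .08 0 0 0; -.12 0 .16 0 0 0; -.124 0 .24 0 0 0; -.124 0 .32 0 0 0; -.124 0 .4 0 0 0; -.124 0 .48 0 0 0; -.124 0 .54 0 0 0; -.124 0 .58 0 0 0; -.124 0 .595 0 0 0; -.124 0 .595 0 0 0"
}}

```text
time: 41.45
position: [0.4706, -0.3176, 0.0234]
eef_rot: [0.0, 0.693, 0.721, -0.0]
ft_force: [0.1, -0.4, -2.9]
width: 0.0492
grasp_force: 52.3
```

Run:
```python
from lib import *
togo(.4702,-.3183,.0235,.041)
```

```text
t 41.45 pos [ 0.4706 -0.3176  0.0234] yaw 0.038 j [-0.05  0.44  0.69  1.91 -0.35  0.91  0.85] w 0.0492 gf 52.3
shift [-0.007 -0.004 -0.001] turn [ 0.     0.    -0.002]
```

>>> {"method": "jog_arm", "body": {
  "increments": "0 0 0 0 0 0; 0 0 0 0 0 0; 0 0 0 0 0 0; 0 0 0 0 0 0; 0 0 -.1 0 0 0; 0 0 -.25 0 0 0; 0 0 -.45 0 0 0; 0 0 -.65 0 0 0; 0 .1 -.75 0 0 0; 0 .25 -.75 0 0 0",
  "hand": 1
}}

```text
time: 42.7
position: [0.4971, -0.3165, 0.0995]
eef_rot: [0.001, 0.693, 0.721, 0.001]
ft_force: [-1.0, 0.3, -1.3]
width: 0.0853
grasp_force: 0.0
```

>>> {"method": "jog_arm", "body": {
  "increments": "0 .12 0 0 0 .02; 0 .24 0 0 0 .05; 0 .36 0 0 0 .07; 0 .48 0 0 0 .09; 0 .6 0 0 0 .09; 0 .72 0 0 0 .09; 0 .82 0 0 0 .09; 0 .83 .15 0 0 .09; 0 .83 .3 0 0 .09; 0 .83 .4 0 0 .09"
}}

```text
time: 43.95
position: [0.5774, -0.3131, 0.0566]
eef_rot: [-0.001, 0.741, 0.672, -0.0]
ft_force: [0.0, -0.6, 0.5]
width: 0.0853
grasp_force: 0.0
```

Run:
```python
from lib import *
togo(.578,-.3182,.011,-.1)
from workcell import optics
t=optics.camera('top');pickle.dump(t,open('pics/top2.pkl','wb'))
cv2.imwrite('pics/m4.png',cv2.resize(t['color'][160:280,210:410,::-1],None,fx=4,fy=4,interpolation=cv2.INTER_CUBIC))
```

```text
t 43.95 pos [ 0.5774 -0.3131  0.0566] yaw -0.097 j [-0.08  0.57  0.69  1.66 -0.41  1.06  0.64] w 0.0853 gf 0.0
shift [-0.05   0.012  0.456] turn [-0.001 -0.     0.002]
```

View pics/m4.png

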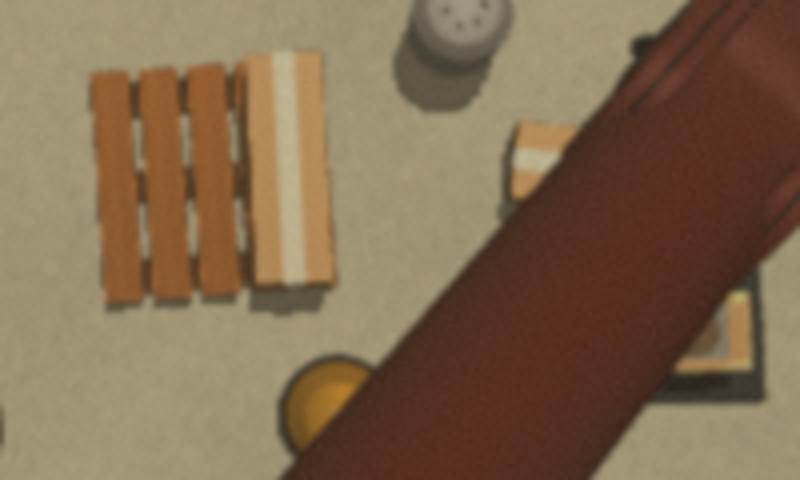

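The arm covers part of the view, but the windowed carton's end sits inside the slab at (725,330). The bare slatted board's left corners are at crop (92,73) and (107,303), which I'll use to check the board pose. Next I'll grasp the spare.

>>> {"method": "jog_arm", "body": {
  "increments": "-.03 .01 .05 0 0 0; -.05 .012 .1 0 0 0; -.05 .012 .16 0 0 0; -.05 .012 .22 0 0 0; -.05 .012 .28 0 0 0; -.05 .012 .34 0 0 0; -.05 .012 .4 0 0 0; -.05 .012 .45 0 0 0; -.05 .012 .45 0 0 0; -.05 .012 .45 0 0 0"
}}

```text
time: 45.25
position: [0.5793, -0.3186, 0.0135]
eef_rot: [0.0, 0.74, 0.672, 0.0]
ft_force: [0.4, -0.0, 0.9]
width: 0.0853
grasp_force: 0.0
```

>>> {"method": "jog_arm", "body": {
  "increments": "0 0 0 0 0 0; 0 0 0 0 0 0; 0 0 0 0 0 0; 0 0 0 0 0 0; 0 0 0 0 0 0; 0 0 -.05 0 0 0; 0 0 -.15 0 0 0; 0 0 -.35 0 0 0; 0 0 -.6 0 0 0; 0 0 -.85 0 0 0",
  "hand": 0
}}

```text
time: 46.5
position: [0.5793, -0.3186, 0.1005]
eef_rot: [0.0, 0.74, 0.672, 0.0]
ft_force: [0.3, 0.0, -2.1]
width: 0.0493
grasp_force: 52.7
```

Run:
```python
from lib import *
t=pickle.load(open('pics/top2.pkl','rb'))
for p in ([.573,-.0455,.018,.066],[.573,-.0455,.018,.07]):
    print(((project(t,rect(p,.156,.156))-[210,160]+.5)*4).round(0).tolist())
togo(.5697,.0044,.03,.066+1.571)
```

```text
[[104.0, 304.0], [92.0, 72.0], [323.0, 59.0], [337.0, 290.0]]
[[104.0, 304.0], [91.0, 73.0], [322.0, 59.0], [337.0, 289.0]]
t 46.5 pos [ 0.5793 -0.3186  0.1005] yaw -0.097 j [-0.09  0.53  0.72  1.61 -0.38  1.14  0.62] w 0.0493 gf 52.7
shift [ 3.206 -0.409  0.703] turn [ 0.001 -0.     0.939]
```

>>> {"method": "jog_arm", "body": {
  "increments": ".02 0 -.12 0 0 0; .08 0 -.25 0 0 0; .18 -.02 -.38 0 0 0; .3 -.04 -.5 0 0 .06; .42 -.05 -.5 0 0 .12; .54 -.06 -.5 0 0 .18; .66 -.07 -.5 0 0 .25; .78 -.08 -.5 0 0 .31; .89 -.09 -.5 0 0 .38; 1 -.1 -.5 0 0 .45"
}}

```text
time: 47.75
position: [0.5787, -0.2165, 0.1483]
eef_rot: [-0.0, 0.922, 0.388, -0.0]
ft_force: [-0.6, -0.6, -2.5]
width: 0.0494
grasp_force: 52.7
```

Run:
```python
from lib import *
togo(.5697,.0044,.0335,.064+1.571)
```

```text
t 47.75 pos [ 0.5787 -0.2165  0.1483] yaw -0.774 j [-0.4   0.44  0.9   1.68 -0.36  1.2  -0.19] w 0.0494 gf 52.7
shift [ 1.516 -1.608  1.15 ] turn [-0.001  0.     0.488]
```

>>> {"method": "jog_arm", "body": {
  "increments": ".09 -.1 0 0 0 .05; .19 -.2 0 0 0 .1; .28 -.3 0 0 0 .15; .38 -.4 0 0 0 .2; .47 -.5 0 0 0 .25; .57 -.6 0 0 0 .3; .66 -.7 0 0 0 .35; .76 -.8 0 0 0 .4; .86 -.9 0 0 0 .45; .95 -1 0 0 0 .488"
}}

```text
time: 49.0
position: [0.573, -0.0786, 0.1483]
eef_rot: [-0.0, 0.999, 0.033, -0.0]
ft_force: [0.3, -0.2, -2.6]
width: 0.0494
grasp_force: 52.6
```

Run:
```python
from lib import *
togo(.5697,.0044,.0335,.064+1.571)
```

```text
t 49.0 pos [ 0.573  -0.0786  0.1483] yaw -1.505 j [-0.81  0.41  1.09  1.79 -0.39  1.18 -1.1 ] w 0.0494 gf 52.6
shift [ 0.022 -0.83   1.148] turn [-0.     0.     0.001]
```

>>> {"method": "jog_arm", "body": {
  "increments": "0 -.12 0 0 0 0; .01 -.24 0 0 0 0; .01 -.36 0 0 0 0; .022 -.48 0 0 0 0; .022 -.6 0 0 0 0; .022 -.72 .05 0 0 0; .022 -.82 .15 0 0 0; .022 -.83 .3 0 0 0; .022 -.83 .45 0 0 0; .022 -.83 .6 0 0 0"
}}

```text
time: 50.25
position: [0.5697, 0.0022, 0.087]
eef_rot: [0.0, 0.999, 0.033, -0.0]
ft_force: [0.4, -0.3, -1.2]
width: 0.0492
grasp_force: 52.7
```

>>> {"method": "jog_arm", "body": {
  "increments": "0 0 .1 0 0 0; 0 0 .2 0 0 0; 0 0 .28 0 0 0; 0 0 .36 0 0 0; 0 0 .43 0 0 0; 0 0 .48 0 0 0; 0 0 .52 0 0 0; 0 0 .54 0 0 0; 0 0 .545 0 0 0; 0 0 .545 0 0 0"
}}

```text
time: 51.5
position: [0.5702, 0.0028, 0.034]
eef_rot: [0.0, 0.999, 0.034, 0.0]
ft_force: [-0.6, 0.4, -2.3]
width: 0.0491
grasp_force: 52.7
```

Run:
```python
from lib import *
togo(.5697,.0044,.0335,.064+1.571)
```

```text
t 51.5 pos [0.5702 0.0028 0.034 ] yaw -1.504 j [-0.85  0.53  0.97  1.9  -0.53  0.98 -1.14] w 0.0491 gf 52.7
shift [-0.003 -0.016  0.005] turn [ 0.    -0.     0.002]
```

>>> {"method": "jog_arm", "body": {
  "increments": "0 0 0 0 0 0; 0 0 0 0 0 0; 0 0 0 0 0 0; 0 0 0 0 0 0; 0 0 -.1 0 0 0; 0 0 -.25 0 0 0; 0 0 -.45 0 0 0; 0 0 -.65 0 0 0; 0 -.1 -.8 0 0 0; 0 -.25 -.9 0 0 0",
  "hand": 1
}}

```text
time: 52.75
position: [0.5686, 0.0285, 0.1253]
eef_rot: [-0.0, 0.999, 0.033, 0.001]
ft_force: [-0.4, 0.4, -0.2]
width: 0.0852
grasp_force: 0.0
```

>>> {"method": "jog_arm", "body": {
  "increments": "-.02 -.1 0 0 0 -.05; -.05 -.2 0 0 0 -.12; -.08 -.3 0 0 0 -.18; -.1 -.4 0 0 0 -.24; -.12 -.5 0 0 0 -.3; -.15 -.6 0 0 0 -.36; -.18 -.7 0 0 0 -.42; -.2 -.8 0 0 0 -.48; -.22 -.9 0 0 0 -.54; -.25 -1 0 0 0 -.6"
}}

```text
time: 54.0
position: [0.5365, 0.127, 0.1244]
eef_rot: [-0.0, 0.884, 0.467, 0.0]
ft_force: [0.2, 0.8, -0.2]
width: 0.0857
grasp_force: 0.0
```

Run:
```python
from lib import *
togo(.5061,.3486,.0258,.035)
```

```text
t 54.0 pos [0.5365 0.127  0.1244] yaw -0.6 j [-1.06  0.29  0.88  1.87 -0.25  1.09 -0.68] w 0.0857 gf 0.0
shift [ 1.657 -1.502  0.987] turn [ 0.    -0.    -0.423]
```

>>> {"method": "jog_arm", "body": {
  "increments": ".1 -.09 0 0 0 -.05; .2 -.18 0 0 0 -.1; .3 -.27 0 0 0 -.15; .4 -.36 0 0 0 -.2; .5 -.45 0 0 0 -.25; .6 -.54 0 0 0 -.3; .7 -.63 0 0 0 -.35; .8 -.72 0 0 0 -.4; .9 -.81 0 0 0 -.423; 1 -.9 0 0 0 -.423"
}}

```text
time: 55.25
position: [0.5191, 0.2604, 0.1241]
eef_rot: [-0.0, 0.696, 0.718, 0.0]
ft_force: [0.7, -0.3, -0.5]
width: 0.0857
grasp_force: 0.0
```

Run:
```python
from lib import *
from workcell import optics
t=optics.camera('top');pickle.dump(t,open('pics/top3.pkl','wb'))
im=t['color'][:,:,::-1].copy()
a=cv2.resize(im[160:280,210:410],None,fx=4,fy=4,interpolation=cv2.INTER_CUBIC)
def dr(p,lx,ly,col):
    q=((project(t,rect(p,lx,ly))-[210,160]+.5)*4*8).astype(np.int32)
    cv2.polylines(a,[q.reshape(-1,1,2)],True,col,1,cv2.LINE_AA,3)
dr([.573,-.0455,.018,.066],.156,.156,(0,255,255)); dr([.5697,.0044,.063,.066],.15,.05,(0,255,0)); dr([.4702,-.3183,.057,.041],.05,.15,(0,255,0)); dr([.4702,-.3183,.012,.041],.09,.19,(0,255,255))
cv2.imwrite('pics/m5.png',np.clip(a*1.4,0,255).astype(np.uint8))
togo(.5061,.3486,.0258,.035)
```

```text
t 55.3 pos [0.5186 0.2626 0.1239] yaw 0.032 j [-1.12  0.32  0.7   1.8  -0.23  1.1  -0.31] w 0.0852 gf 0.0
shift [ 0.863 -0.097  0.982] turn [-0.    -0.001 -0.002]
```

View pics/m5.png

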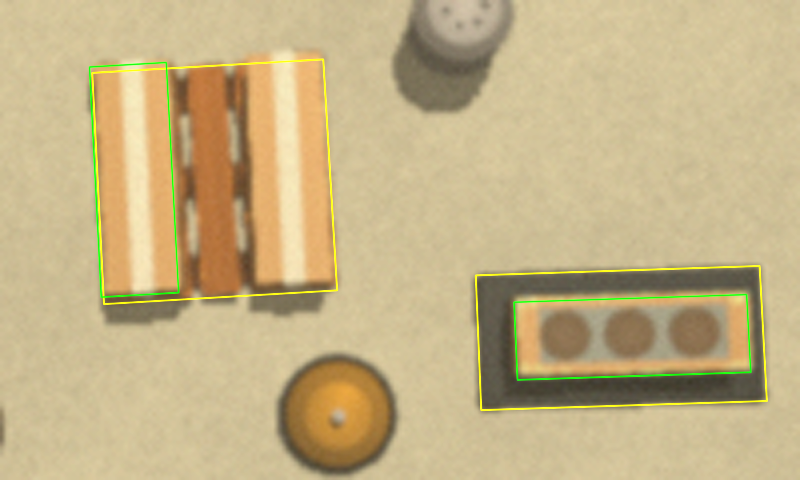

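The overlay fits: the windowed carton sits centrally on the slab, and the spare is within about 3 mm of its place beside the stayed carton. Now I'll fetch the far upper carton.

>>> {"method": "jog_arm", "body": {
  "increments": ".15 -.02 0 0 0 0; .3 -.04 0 0 0 0; .45 -.06 0 0 0 0; .6 -.08 .05 0 0 0; .75 -.09 .2 0 0 0; .863 -.097 .4 0 0 0; .863 -.097 .6 0 0 0; .863 -.097 .8 0 0 0; .863 -.097 .95 0 0 0; .863 -.097 .98 0 0 0"
}}

```text
time: 56.55
position: [0.5067, 0.3443, 0.0245]
eef_rot: [0.0, 0.696, 0.718, -0.001]
ft_force: [0.6, 0.4, 0.2]
width: 0.0854
grasp_force: 0.0
```

>>> {"method": "jog_arm", "body": {
  "increments": "0 0 0 0 0 0; 0 0 0 0 0 0; 0 0 0 0 0 0; 0 0 0 0 0 0; 0 0 0 0 0 0; 0 0 -.1 0 0 0; 0 0 -.3 0 0 0; 0 0 -.55 0 0 0; 0 0 -.8 0 0 0; -.05 0 -1 0 0 0",
  "hand": 0
}}

```text
time: 57.8
position: [0.5074, 0.3406, 0.128]
eef_rot: [-0.0, 0.696, 0.718, 0.001]
ft_force: [-0.5, 0.2, -1.0]
width: 0.0495
grasp_force: 52.3
```

Run:
```python
from lib import *
togo(.624,-.0415,.074,.064)
```

```text
t 57.8 pos [0.5074 0.3406 0.128 ] yaw 0.031 j [-1.2   0.38  0.67  1.72 -0.26  1.13 -0.42] w 0.0495 gf 52.3
shift [-3.856  1.045  0.537] turn [ 0.001 -0.001 -0.022]
```

>>> {"method": "jog_arm", "body": {
  "increments": "-.1 .03 0 0 0 0; -.2 .05 0 0 0 0; -.3 .08 0 0 0 0; -.4 .11 0 0 0 0; -.5 .13 0 0 0 0; -.6 .16 0 0 0 0; -.7 .19 0 0 0 0; -.8 .22 0 0 0 0; -.9 .24 0 0 0 0; -1 .27 0 0 0 0"
}}

```text
time: 59.05
position: [0.5374, 0.2405, 0.1258]
eef_rot: [-0.0, 0.696, 0.718, 0.0]
ft_force: [0.5, -0.2, -1.7]
width: 0.0494
grasp_force: 52.3
```

>>> {"method": "jog_arm", "body": {
  "increments": "-.1 .03 0 0 0 0; -.2 .05 0 0 0 0; -.3 .08 0 0 0 0; -.4 .11 0 0 0 0; -.5 .13 0 0 0 0; -.6 .16 0 0 0 0; -.7 .19 0 0 0 0; -.8 .22 0 0 0 0; -.9 .24 0 0 0 0; -1 .27 0 0 0 0"
}}

```text
time: 60.3
position: [0.5675, 0.1414, 0.1258]
eef_rot: [-0.0, 0.696, 0.718, -0.0]
ft_force: [-0.4, 0.8, -1.5]
width: 0.0493
grasp_force: 52.3
```

>>> {"method": "jog_arm", "body": {
  "increments": "-.1 .03 0 0 0 0; -.2 .05 0 0 0 0; -.3 .08 0 0 0 0; -.4 .11 0 0 0 0; -.5 .13 0 0 0 -.01; -.6 .16 0 0 0 -.01; -.7 .19 0 0 0 -.02; -.8 .22 0 0 0 -.02; -.9 .24 0 0 0 -.02; -1 .27 0 0 0 -.02"
}}

```text
time: 61.55
position: [0.5976, 0.0423, 0.1258]
eef_rot: [-0.0, 0.685, 0.728, -0.0]
ft_force: [-0.3, 0.2, -1.3]
width: 0.0494
grasp_force: 52.3
```

Run:
```python
from lib import *
togo(.624,-.0435,.0745,.064)
```

```text
t 61.55 pos [0.5976 0.0423 0.1258] yaw 0.061 j [-0.76  0.38  0.76  1.75 -0.29  1.13  0.15] w 0.0494 gf 52.3
shift [-0.872  0.212  0.513] turn [-0.    -0.    -0.002]
```

>>> {"method": "jog_arm", "body": {
  "increments": "-.13 .03 0 0 0 0; -.26 .06 0 0 0 0; -.39 .09 0 0 0 0; -.52 .12 0 0 0 0; -.65 .16 0 0 0 0; -.78 .19 0 0 0 0; -.86 .21 .02 0 0 0; -.865 .212 .1 0 0 0; -.865 .212 .18 0 0 0; -.865 .212 .25 0 0 0"
}}

```text
time: 62.8
position: [0.6235, -0.0414, 0.0999]
eef_rot: [-0.0, 0.685, 0.729, -0.0]
ft_force: [-0.8, 0.3, -2.4]
width: 0.0493
grasp_force: 52.3
```

>>> {"method": "jog_arm", "body": {
  "increments": "0 0 .05 0 0 0; 0 0 .1 0 0 0; 0 0 .15 0 0 0; 0 0 .19 0 0 0; 0 0 .22 0 0 0; 0 0 .245 0 0 0; 0 0 .26 0 0 0; 0 0 .265 0 0 0; 0 0 .265 0 0 0; 0 0 .265 0 0 0"
}}

```text
time: 64.05
position: [0.6239, -0.0422, 0.0748]
eef_rot: [-0.0, 0.685, 0.728, 0.0]
ft_force: [-3.6, 0.3, 5.7]
width: 0.0493
grasp_force: 53.0
```

Run:
```python
from lib import *
togo(.624,-.0435,.0745,.064)
```

```text
t 64.05 pos [ 0.6239 -0.0422  0.0748] yaw 0.061 j [-0.57  0.5   0.74  1.73 -0.37  1.06  0.35] w 0.0493 gf 53.0
shift [-0.014  0.     0.003] turn [ 0.    -0.    -0.002]
```

>>> {"method": "jog_arm", "body": {
  "increments": "0 0 0 0 0 0; 0 0 0 0 0 0; 0 0 0 0 0 0; 0 0 0 0 0 0; 0 0 -.1 0 0 0; 0 0 -.25 0 0 0; .05 0 -.45 0 0 0; .15 0 -.65 0 0 0; .28 0 -.7 0 0 0; .42 0 -.7 0 0 0",
  "hand": 1
}}

```text
time: 65.3
position: [0.6213, 0.0014, 0.1447]
eef_rot: [0.0, 0.685, 0.729, 0.0]
ft_force: [-0.2, 0.5, 0.6]
width: 0.0858
grasp_force: 0.0
```

>>> {"method": "jog_arm", "body": {
  "increments": ".1 -.06 0 0 0 0; .2 -.12 0 0 0 0; .3 -.18 0 0 0 0; .4 -.24 0 0 0 0; .5 -.3 0 0 0 0; .6 -.36 0 0 0 0; .7 -.42 0 0 0 0; .8 -.48 0 0 0 0; .9 -.54 0 0 0 0; 1 -.6 0 0 0 0"
}}

```text
time: 66.55
position: [0.5549, 0.0966, 0.1443]
eef_rot: [0.0, 0.685, 0.728, -0.0]
ft_force: [-0.8, -0.0, 0.4]
width: 0.0854
grasp_force: 0.0
```

>>> {"method": "jog_arm", "body": {
  "increments": ".1 -.06 0 0 0 0; .2 -.12 0 0 0 0; .3 -.18 0 0 0 0; .4 -.24 0 0 0 0; .5 -.3 0 0 0 .01; .6 -.36 0 0 0 .01; .7 -.42 0 0 0 .02; .8 -.48 0 0 0 .02; .9 -.54 0 0 0 .02; 1 -.6 0 0 0 .02"
}}

```text
time: 67.8
position: [0.4888, 0.1927, 0.1443]
eef_rot: [-0.0, 0.696, 0.718, -0.0]
ft_force: [-0.1, 0.1, 0.3]
width: 0.0855
grasp_force: 0.0
```

Run:
```python
from lib import *
togo(.4016,.3435,.0245,.0343)
```

```text
t 67.8 pos [0.4888 0.1927 0.1443] yaw 0.031 j [-1.11  0.17  0.72  1.91 -0.12  1.11 -0.31] w 0.0855 gf 0.0
shift [ 1.534 -0.825  1.198] turn [-0.     0.    -0.002]
```

>>> {"method": "jog_arm", "body": {
  "increments": ".1 -.08 0 0 0 0; .2 -.17 0 0 0 0; .3 -.25 0 0 0 0; .4 -.33 0 0 0 0; .5 -.42 0 0 0 0; .6 -.5 0 0 0 0; .7 -.6 0 0 0 0; .8 -.7 .1 0 0 0; .9 -.8 .25 0 0 0; .95 -.825 .4 0 0 0"
}}

```text
time: 69.05
position: [0.4027, 0.2851, 0.1029]
eef_rot: [-0.0, 0.696, 0.718, -0.0]
ft_force: [-0.8, 0.4, 0.1]
width: 0.0856
grasp_force: 0.0
```

>>> {"method": "jog_arm", "body": {
  "increments": ".1 0 .1 0 0 0; .2 0 .2 0 0 0; .3 0 .3 0 0 0; .4 0 .4 0 0 0; .5 0 .5 0 0 0; .58 0 .6 0 0 0; .58 0 .7 0 0 0; .58 0 .77 0 0 0; .58 0 .795 0 0 0; .58 0 .795 0 0 0"
}}

```text
time: 70.3
position: [0.4022, 0.3422, 0.0249]
eef_rot: [0.0, 0.696, 0.718, -0.0]
ft_force: [-0.1, 0.3, -0.2]
width: 0.085
grasp_force: 0.0
```

Run:
```python
from lib import *
togo(.4016,.3435,.0245,.0343)
```

```text
t 70.3 pos [0.4022 0.3422 0.0249] yaw 0.031 j [-1.27  0.33  0.56  2.   -0.23  0.87 -0.56] w 0.085 gf 0.0
shift [ 0.013 -0.006  0.004] turn [ 0.     0.    -0.002]
```

>>> {"method": "jog_arm", "body": {
  "increments": "0 0 0 0 0 0; 0 0 0 0 0 0; 0 0 0 0 0 0; 0 0 0 0 0 0; 0 0 0 0 0 0; 0 0 -.1 0 0 0; 0 0 -.3 0 0 0; 0 0 -.55 0 0 0; 0 0 -.8 0 0 0; -.02 0 -1 0 0 0",
  "hand": 0
}}

```text
time: 71.55
position: [0.4022, 0.3405, 0.1261]
eef_rot: [0.0, 0.696, 0.718, 0.0]
ft_force: [-1.0, 0.2, -3.0]
width: 0.0493
grasp_force: 52.4
```

>>> {"method": "jog_arm", "body": {
  "increments": "-.08 .08 -.1 0 0 0; -.18 .16 -.2 0 0 0; -.28 .24 -.25 0 0 0; -.38 .32 -.25 0 0 0; -.48 .4 -.25 0 0 0; -.58 .48 -.25 0 0 0; -.68 .56 -.25 0 0 0; -.78 .64 -.25 0 0 0; -.89 .72 -.25 0 0 0; -1 .8 -.25 0 0 0"
}}

```text
time: 72.8
position: [0.4858, 0.2423, 0.1498]
eef_rot: [0.0, 0.696, 0.718, -0.0]
ft_force: [-0.4, 0.3, -3.5]
width: 0.0494
grasp_force: 52.5
```

Run:
```python
from lib import *
togo(.5242,-.0505,.075,.064)
```

```text
t 72.8 pos [0.4858 0.2423 0.1498] yaw 0.031 j [-1.15  0.2   0.69  1.86 -0.14  1.13 -0.38] w 0.0494 gf 52.5
shift [-2.938  0.293  0.749] turn [ 0.     0.    -0.022]
```

>>> {"method": "jog_arm", "body": {
  "increments": "-.1 .02 0 0 0 0; -.2 .04 0 0 0 0; -.3 .06 0 0 0 0; -.4 .08 0 0 0 0; -.5 .1 0 0 0 0; -.6 .12 0 0 0 0; -.7 .14 0 0 0 0; -.8 .15 0 0 0 0; -.9 .15 0 0 0 0; -1 .15 0 0 0 0"
}}

```text
time: 74.05
position: [0.5033, 0.1428, 0.1498]
eef_rot: [-0.0, 0.696, 0.718, -0.0]
ft_force: [0.9, 0.7, -2.8]
width: 0.0493
grasp_force: 52.5
```

>>> {"method": "jog_arm", "body": {
  "increments": "-.1 .02 0 0 0 0; -.2 .04 0 0 0 0; -.3 .06 0 0 0 0; -.4 .08 0 0 0 0; -.5 .1 0 0 0 -.01; -.6 .12 0 0 0 -.01; -.7 .14 0 0 0 -.02; -.8 .14 0 0 0 -.022; -.9 .14 0 0 0 -.022; -1 .14 0 0 0 -.022"
}}

```text
time: 75.3
position: [0.5204, 0.0434, 0.1498]
eef_rot: [-0.0, 0.684, 0.729, -0.0]
ft_force: [-0.1, -0.1, -2.8]
width: 0.0489
grasp_force: 52.5
```

Run:
```python
from lib import *
togo(.5242,-.0505,.075,.064)
```

```text
t 75.3 pos [0.5204 0.0434 0.1498] yaw 0.064 j [-0.91  0.16  0.81  1.91 -0.13  1.12  0.02] w 0.0489 gf 52.5
shift [-0.939 -0.022  0.748] turn [-0.  0. -0.]
```

>>> {"method": "jog_arm", "body": {
  "increments": "-.13 0 0 0 0 0; -.26 0 0 0 0 0; -.4 0 0 0 0 0; -.54 -.01 0 0 0 0; -.68 -.01 0 0 0 0; -.82 -.02 0 0 0 0; -.92 -.022 .05 0 0 0; -.93 -.022 .15 0 0 0; -.93 -.022 .27 0 0 0; -.93 -.022 .4 0 0 0"
}}

```text
time: 76.55
position: [0.524, -0.0483, 0.1086]
eef_rot: [-0.0, 0.684, 0.73, -0.0]
ft_force: [-0.7, -0.0, -3.6]
width: 0.0492
grasp_force: 52.5
```

>>> {"method": "jog_arm", "body": {
  "increments": "0 0 .07 0 0 0; 0 0 .14 0 0 0; 0 0 .2 0 0 0; 0 0 .25 0 0 0; 0 0 .29 0 0 0; 0 0 .32 0 0 0; 0 0 .335 0 0 0; 0 0 .345 0 0 0; 0 0 .345 0 0 0; 0 0 .345 0 0 0"
}}

```text
time: 77.8
position: [0.5242, -0.0489, 0.0754]
eef_rot: [0.0, 0.684, 0.729, 0.0]
ft_force: [0.6, 0.3, -3.1]
width: 0.0496
grasp_force: 52.4
```

Run:
```python
from lib import *
togo(.5242,-.0505,.075,.064)
```

```text
t 77.8 pos [ 0.5242 -0.0489  0.0754] yaw 0.064 j [-0.71  0.3   0.83  1.97 -0.26  0.98  0.31] w 0.0496 gf 52.4
shift [-0.016 -0.001  0.004] turn [ 0. -0. -0.]
```

Still ~2 mm above; lower a touch, release, then rise and clear the view.

>>> {"method": "jog_arm", "body": {
  "increments": "0 0 .005 0 0 0; 0 0 .01 0 0 0; 0 0 .015 0 0 0; 0 0 .015 0 0 0; 0 0 .015 0 0 0; 0 0 .015 0 0 0; 0 0 .015 0 0 0; 0 0 .015 0 0 0; 0 0 .015 0 0 0; 0 0 .015 0 0 0"
}}

```text
time: 79.05
position: [0.5242, -0.0489, 0.0738]
eef_rot: [0.0, 0.684, 0.729, -0.0]
ft_force: [0.0, 0.8, -2.8]
width: 0.0493
grasp_force: 52.5
```

>>> {"method": "jog_arm", "body": {
  "increments": "0 0 0 0 0 0; 0 0 0 0 0 0; 0 0 0 0 0 0; 0 0 0 0 0 0; 0 0 -.1 0 0 0; 0 0 -.25 0 0 0; 0 0 -.45 0 0 0; .1 0 -.65 0 0 0; .2 0 -.8 0 0 0; .3 0 -1 0 0 0",
  "hand": 1
}}

```text
time: 80.3
position: [0.5223, -0.0189, 0.1753]
eef_rot: [0.0, 0.684, 0.729, 0.0]
ft_force: [0.1, 0.2, -0.2]
width: 0.0852
grasp_force: 0.0
```

>>> {"method": "jog_arm", "body": {
  "increments": ".1 0 0 0 0 0; .2 0 0 0 0 0; .3 0 0 0 0 0; .4 0 0 0 0 0; .5 0 0 0 0 0; .6 0 0 0 0 0; .7 0 0 0 0 0; .8 0 0 0 0 0; .9 0 0 0 0 0; 1 0 0 0 0 0"
}}

```text
time: 81.55
position: [0.5158, 0.0815, 0.1738]
eef_rot: [0.0, 0.684, 0.729, -0.0]
ft_force: [-0.3, 0.3, -0.4]
width: 0.0857
grasp_force: 0.0
```

>>> {"method": "jog_arm", "body": {
  "increments": ".1 0 0 0 0 0; .2 0 0 0 0 0; .3 0 0 0 0 0; .4 0 0 0 0 0; .5 0 0 0 0 0; .6 0 0 0 0 0; .7 0 0 0 0 0; .8 0 0 0 0 0; .9 0 0 0 0 0; 1 0 0 0 0 0"
}}

```text
time: 82.8
position: [0.5094, 0.1813, 0.1738]
eef_rot: [0.0, 0.684, 0.729, -0.0]
ft_force: [-0.7, 0.3, 0.5]
width: 0.0852
grasp_force: 0.0
```

Run:
```python
from lib import *
from workcell import optics
t=optics.camera('top');s=optics.camera('side')
a=cv2.resize(t['color'][160:280,210:410,::-1],None,fx=4,fy=4,interpolation=cv2.INTER_CUBIC)
def dr(p,lx,ly,col):
    q=((project(t,rect(p,lx,ly))-[210,160]+.5)*4*8).astype(np.int32)
    cv2.polylines(a,[q.reshape(-1,1,2)],True,col,1,cv2.LINE_AA,3)
dr([.5742,-.0452,.018,.066],.156,.156,(0,255,255)); dr([.624,-.0415,.108,.065],.05,.15,(0,255,0));dr([.5242,-.0485,.108,.065],.05,.15,(0,255,0)); dr([.4702,-.3183,.057,.041],.05,.15,(0,255,0))
cv2.imwrite('pics/m6.png',np.clip(a*1.4,0,255).astype(np.uint8))
cv2.imwrite('pics/m7.png',cv2.resize(s['color'][:,:,::-1],(800,600),interpolation=cv2.INTER_CUBIC))
```

```text
(no output)
```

View pics/m6.png

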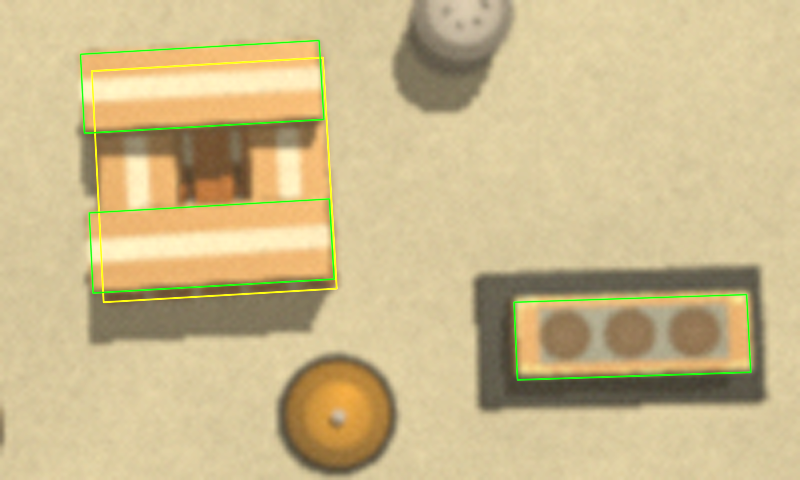

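View pics/m7.png

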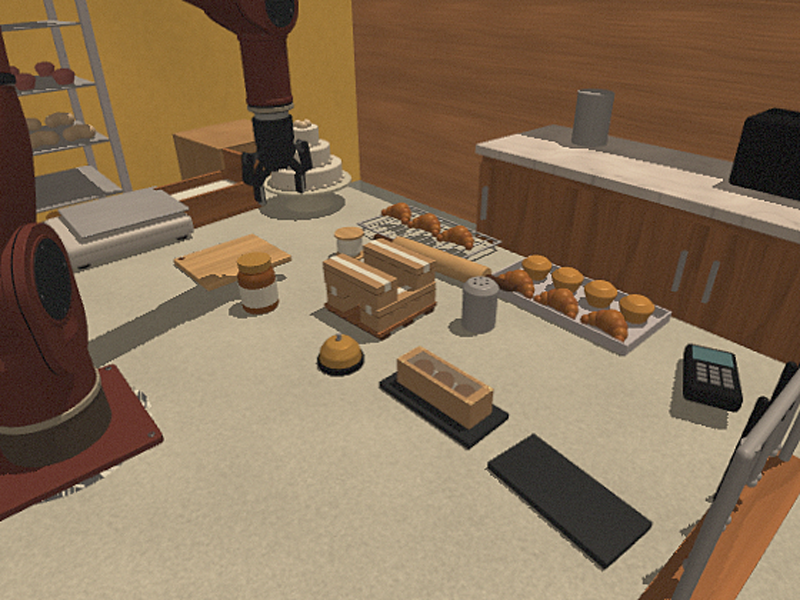

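The upper cartons sit on their predicted outlines to about 1–2 mm. The windowed carton is central on the slab at (630,335), the dredger and jar have not moved, and the gripper is clear. I'll hand it in.

```bash
python3 -c "
from workcell import finish_job
print(finish_job())"
```

```text
the job is handed in; nothing more can be done
None
```

The job is done and handed in at about 83 s: the windowed carton is on the slab, the spare is in its place, and both upper cartons are back crosswise on top; the judge's result was not shown.

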